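Charge the mill cup from the tall ball canister

ROBOT

A 7-joint arm with a two-finger parallel gripper is mounted at the origin on a cart in front of the work surface, level with it; the furniture and walls round the work are solid. World frame = base frame: x ahead of the robot, y to its left, z up, the work surface at z = 0. Lengths are in m, angles in rad, forces in N, time in s.
With the tool pointing down it reaches from about 0.4 to 0.85 m from the base axis. Payload 10.4 kg.
Tool frame: the origin (TCP) lies midway between the tips of the shut fingers; the grasp point (between the pads) lies 19 mm behind it (manip.grasp_offset is the distance from the TCP to the grasp point, in m); z points along the fingers, y is the line along which they close (so a half turn about z gives the same grasp; the last joint's range is limited). The gripper opens to 85 mm and grips with 20 to 120 N. Pads are 22 mm wide; open, the fingers measure 114 mm over their backs; the gripper's body (76 mm by 85 mm) begins 54 mm behind the grasp point. The pads swing forward as they close: fully open they stand 13 mm farther back than shut.
Start: joints at [-0.023, 0.332, -0.065, 1.46, 0.022, 1.35, -0.088], TCP at [0.625, 0, 0.231] pointing down, gripper open.
Joint ranges: [-2.6, 2.6], [-0.5, 2.12], [-1.47, 1.34], [0.16, 2.42], [-1.27, 4.41], [0.06, 2.06], [-2.6, 2.6]. Speed limits (rad/s): [2.22, 2.22, 2.79, 2.79, 3.14, 3.14, 3.14].

INTERFACE

Orientations are given as a unit quaternion [x, y, z, w].
In Python, from workcell import manip gives the robot as it stands.
- The arm moves only by the tool tcp_steps, called after "Emit:" by a JSON object that holds its "api" and its "payload". Schema: {"type":"object","properties":{"offsets":{"type":"array","items":{"type":"number"},"minItems":7,"maxItems":140},"clamp_n":{"type":"number"},"only":{"type":"string"},"quiet":{"type":"boolean"},"lines":{"type":"string"}},"required":["offsets"],"additionalProperties":false}. offsets is one flat list of numbers that holds 1 to 20 rows one after another, with no inner brackets; each row has 7 numbers: a rotation vector rx, ry, rz in units of 0.05 rad, then dx, dy, dz in units of 20 mm, then the opening from 0.0 (shut) to 1.0 (fully open); each row is the pose to reach, as a shift and turn from the pose commanded when the call began, along the tool's axes at that moment; what a row does not reach only later rows make up. A row lasts 1/8 s, in which the tool goes at most 0.0625 m and 0.188 rad, less where a joint would pass 70% of its speed; a pose out of reach is approached as far as the arm can. The fingers move at their own pace and stop on an object; clamp_n is the grip in N (left out, the last holds). Time passes only in rows, so rows that do not move let the fingers close. The tool returns the time, the measured TCP pose, the force, the opening and the grip force at its end. only (a regular expression) keeps the lines of the reply that match it, lines (a string "A,B") keeps lines A to B, and quiet returns only ok. Input that does not fit is refused with a message, and nothing moves.
- manip.get_obs(): the state, without advancing time (a new reading comes with each control period).
- manip.camera(name): name is "scene" or "side" or "wrist"; returns the picture (480x640x3 uint8, blue, green, red); there is no depth.
- manip.calibration(name): a dict with "fx", "fy", "cx", "cy" (pixels), "world_from_camera" (4x4, takes a point from camera to world coordinates); the wrist camera has in their place "tool_from_camera" (4x4, takes a point from camera to tool coordinates, whose origin is the TCP and whose axes are the flange's). Camera axes: x right, y up, looking along -z (the intrinsics and any distortion apply to the point x, -y, -z); pixel columns grow to the right and rows downward; lengths in m; the calibration is good to about 2 mm. A picture is of the moment at which its call begins: read the wrist's pose just before it. calibration takes no time and is no camera call.
- manip.hand_in(): hands the job in; it is judged then, once.
The state is a dict: "clock": time; "joint_pos": joint angles; "joint_velocities": joint speeds; "tau": joint torques, N m; "position": TCP position; "ee_rot": TCP orientation; "ft_force": force on the tool from outside, world axes, zero at the start; "torque": the same for the moment, N m; "grip_width": opening from 0.0 (shut) to 1.0 (fully open); "grasp_force": force on a finger pad.
Only numpy, scipy, OpenCV 4.12 (cv2) and the standard library are available. Lean on these libraries where they do the work, as an engineer would, in place of code of your own. Each camera call takes 0.05 s, during which the arm holds its last target. There are 200 camera calls.

TASK

The tall canister holds four grinding balls that are needed in the handled steel cup. Lift the cup off the base of the blue pouring stand and set it upright on the worktop on the other side of the fork; then ease the canister over until it leans in the fork by itself with its mouth above the cup, let go, take a new hold low down near its foot and gently raise the foot until all four balls have rolled into the cup. Lower the empty canister until it leans in the fork again with its foot on the worktop, let go, and leave the other things on the bench where they are.

Things in the scene. Friction and masses are not known exactly. Their poses are not given: they have to be found in the camera images.
- stand: Blue pouring stand, fixed. Origin on the worktop below the fork's middle; +x = pouring direction (canister's foot goes at -x, cup at +x), z up. Base plate 10 mm thick, x -92..30, y -55..55 mm. Upright 10 mm thick, 50 wide at x=0 carries the fork: rod 10 mm thick across y, bottom y -15..15 at rod centre z=75 mm, arms rising to y=+-40, z=105 (tips 112). Gusset up to 31 mm at x 0..25.
- cup: Open straight-sided steel cup, 52 mm high, 92 mm outside diameter, walls and base 4, 0.3 kg; starts on the base plate, centre about 53 mm on the -x side of the fork. Origin: centre of its underside, z up. Black handle: solid lug 10 mm thick along its +x, 46 to 92 mm from the axis, 17 to 47 mm above the underside. Set down with its centre about 90 mm past the fork it catches the balls.
- canister: Tall round aluminium canister, open top, upright at the start: 215 mm tall, 44 outside diameter, walls 4, base 6, 0.35 kg. Origin: centre of its underside; z along its axis to the mouth. Let go in the fork at about 36 degrees to the worktop (lower edge of the foot 112 mm on the -x side of the fork, mouth 77 mm past the fork along its axis) it stays there without sliding.
- canister_mouth (a point): Centre of the canister's mouth, 215 mm along its axis from the foot.
- ball1: Smooth white ceramic grinding ball, 22 mm diameter, 34 g, in the bottom of the canister at the start. Origin: its centre. It rolls freely once the canister points a little downhill, and shoots over the cup if tipped steeply or fast.
- ball2: Smooth white ceramic grinding ball, 22 mm diameter, 34 g, in the bottom of the canister at the start. Origin: its centre. It rolls freely once the canister points a little downhill, and shoots over the cup if tipped steeply or fast.
- ball3: Smooth white ceramic grinding ball, 22 mm diameter, 34 g, in the bottom of the canister at the start. Origin: its centre. It rolls freely once the canister points a little downhill, and shoots over the cup if tipped steeply or fast.
- ball4: Smooth white ceramic grinding ball, 22 mm diameter, 34 g, in the bottom of the canister at the start. Origin: its centre. It rolls freely once the canister points a little downhill, and shoots over the cup if tipped steeply or fast.
- pe_bottle: Bystander: white bottle with a blue cap, 60 mm diameter, 125 mm tall, loose. Origin under its centre. It and the canister may stand in each other's places.
- dropper: Bystander: amber dropper bottle, 33 mm diameter, 99 mm tall, loose. Origin under its centre.
- beaker: Bystander: small clear beaker, 59 mm diameter, 71 mm tall, loose. Origin under its centre.
- weight_100: Bystander: brass balance weight, 23 mm diameter, 30 mm tall, loose. Origin under its centre.
- weight_50: Bystander: smaller brass balance weight, 18 mm diameter, 26 mm tall, loose. Origin under its centre.

How it is judged:
By the outcome, as a careful person would: the job done as asked, in the order asked, and still so for the second after the job is handed in, with the robot touching nothing.
It also fails if it takes over 72 s, if anything falls off the work surface, if the arm or the gripper's body presses on something with over 40 N, if the wrist force passes 120 N, or if a joint passes its speed limit or range.

## Working session

There is one attempt and no reset: what is moved stays moved. The work goes in short steps, Python scripts to look and compute and a tool call to move; the robot and the scene stay as the last step left them, time stands still between calls to the robot, and variables do not carry over. Pictures are saved under pics/ and viewed, at most 10 in all, crops included, and the job is handed in when it is done.

```bash
ls; mkdir -p pics; python3 - <<'E'
from workcell import manip
import cv2,numpy as np
np.set_printoptions(precision=4,suppress=True)
o=manip.get_obs();print(o)
for n in("scene","side","wrist"):
    cv2.imwrite(f"pics/{n}0.png",manip.camera(n));print(n,manip.calibration(n))
print(manip.grasp_offset)
E
```

```text
pics
workcell.py
{'clock': 0.0, 'joint_pos': array([-0.0226,  0.3329, -0.0647,  1.4609,  0.0216,  1.3499, -0.0885]), 'joint_velocities': array([-0.0005, -0.0014, -0.0011, -0.0006,  0.0018,  0.0006,  0.0007]), 'tau': array([  0.0005, -62.545 ,   0.0497, -39.161 ,   0.0164,   0.0098,
        -0.    ]), 'position': array([0.6246, 0.    , 0.2305]), 'ee_rot': array([ 0.7071,  0.7071, -0.0005, -0.0005]), 'ft_force': array([ 0.2568, -0.7554,  0.8182]), 'torque': array([-0.037 , -0.0293, -0.0276]), 'grasp_force': 0.0, 'grip_width': 0.9974468954949012}
scene {'fx': 547.2222069986848, 'fy': 547.2222069986848, 'cx': 320.51823198332687, 'cy': 238.22768430839486, 'world_from_camera': array([[ 0.8479,  0.312 , -0.4286,  0.0817],
       [-0.5296,  0.5344, -0.6588, -0.8389],
       [ 0.0235,  0.7856,  0.6183,  0.7714],
       [ 0.    ,  0.    ,  0.    ,  1.    ]])}
side {'fx': 597.5264443779528, 'fy': 597.5264443779528, 'cx': 324.86772332848443, 'cy': 236.70671870884047, 'world_from_camera': array([[-0.9966, -0.0638,  0.0513,  0.5507],
       [ 0.0806, -0.6518,  0.7541,  0.5668],
       [-0.0147,  0.7557,  0.6548,  0.8265],
       [ 0.    ,  0.    ,  0.    ,  1.    ]])}
wrist {'fx': 411.49309638517525, 'fy': 411.49309638517525, 'cx': 320.26212102358744, 'cy': 231.06428839909125, 'tool_from_camera': array([[-0.0005,  0.9637,  0.2669,  0.0669],
       [ 1.    ,  0.0006, -0.0005, -0.0002],
       [-0.0006,  0.2669, -0.9637, -0.1428],
       [ 0.    ,  0.    ,  0.    ,  1.    ]])}
0.0187
```

View pics/scene0.png

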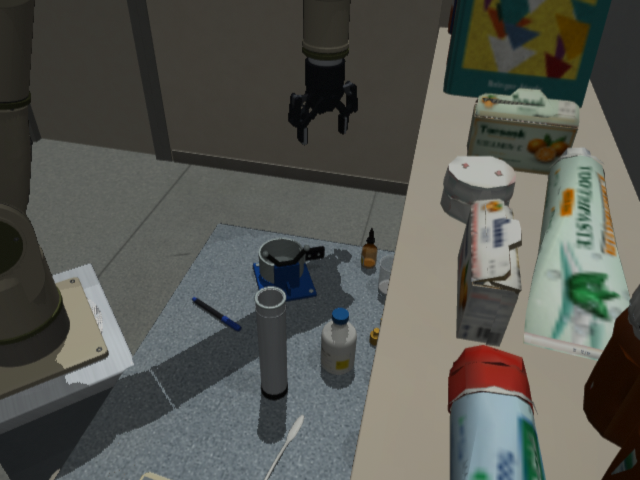

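View pics/side0.png

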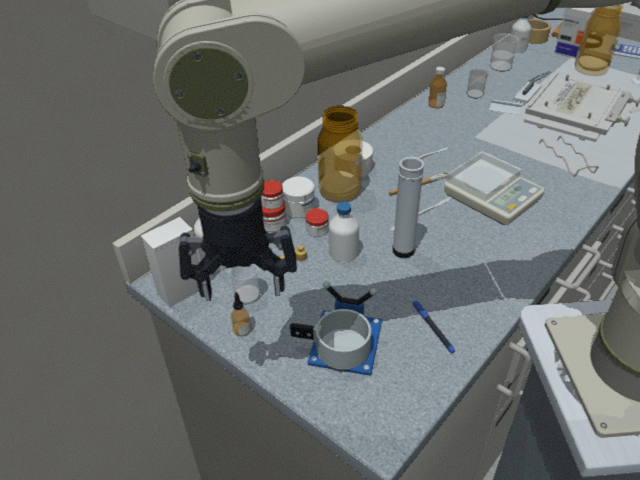

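The scene and side views show the cup (side 343,340) on the blue base. The fork is behind it towards −y (348,295), the canister foot is at (404,250), the PE bottle at (343,240) and the dropper at (241,320).

```bash
cat > h.py <<'E'
from workcell import manip
import cv2,numpy as np
from scipy.spatial.transform import Rotation as R
np.set_printoptions(precision=4,suppress=True)
def T_of(n,o=None):
    c=manip.calibration(n)
    if n!="wrist": return c,c["world_from_camera"]
    o=o or manip.get_obs();T=np.eye(4);T[:3,:3]=R.from_quat(o["ee_rot"]).as_matrix();T[:3,3]=o["position"]
    return c,T@c["tool_from_camera"]
def ray(n,u,v,o=None):
    c,T=T_of(n,o);d=T[:3,:3]@np.array([(u-c["cx"])/c["fx"],-(v-c["cy"])/c["fy"],-1])
    return T[:3,3],d/np.linalg.norm(d)
def onz(n,u,v,z,o=None):
    p,d=ray(n,u,v,o);return p+d*(z-p[2])/d[2]
def proj(n,X,o=None):
    c,T=T_of(n,o);p=T[:3,:3].T@(np.array(X)-T[:3,3]);return np.array([c["cx"]-c["fx"]*p[0]/p[2],c["cy"]+c["fy"]*p[1]/p[2]])
def tri(rs):
    A=sum(np.eye(3)-np.outer(d,d) for p,d in rs);b=sum((np.eye(3)-np.outer(d,d))@p for p,d in rs)
    X=np.linalg.solve(A,b);return X,[np.linalg.norm(np.cross(X-p,d)) for p,d in rs]
E
python3 - <<'E'
from h import *
s=cv2.imread('pics/side0.png');a=cv2.imread('pics/scene0.png');w=cv2.imread('pics/wrist0.png')
c1=cv2.resize(s[130:385,280:460],None,fx=2.3,fy=2.3,interpolation=3)
c2=cv2.resize(a[220:410,190:390],None,fx=2.3,fy=2.3,interpolation=3)
k=np.zeros((600,800,3),np.uint8);k[:c1.shape[0],:380]=c1[:600,:380];k[:c2.shape[0],380:800]=c2[:,:420];cv2.imwrite('pics/crop0.png',k)
E
```

```text
(no output)
```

View pics/wrist0.png

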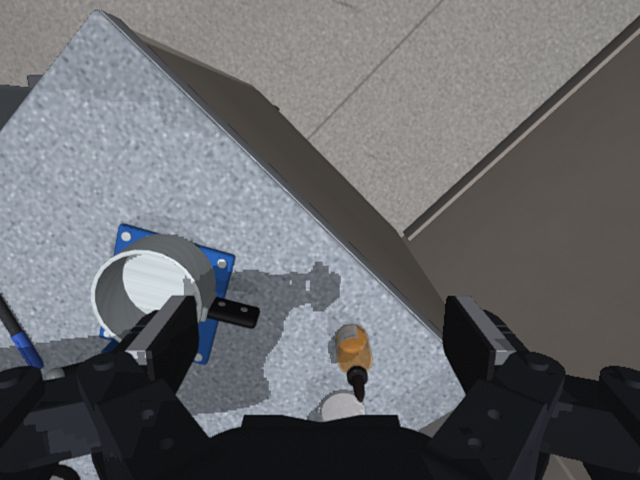

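View pics/crop0.png

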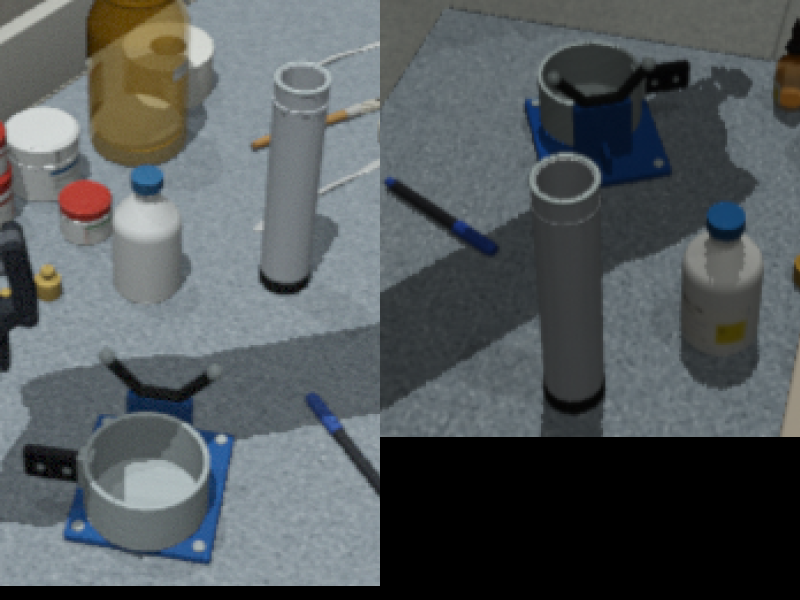

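The crops (2.3x) show the fork tips at crop px (107,355)/(213,370) in side and (553,77)/(648,66) in scene. The canister mouth is at (302,80) and (565,178). The wrist view shows the handle pointing along −x_tool-right at (235,313) and the base plate corners at (122,225), (235,255) and (205,362).

```bash
python3 - <<'E'
from h import *
S=lambda u,v:(280+u/2.3,130+v/2.3); A=lambda u,v:(190+(u-380)/2.3,220+v/2.3)
def two(name,s,a): print(name,*tri([ray("side",*S(*s)),ray("scene",*A(*a))]))
two("tipA",(107,355),(648,66)); two("tipB",(213,370),(553,77))
two("mouth",(302,79),(566,178)); 
two("bottlecap",(147,173),(726,212))
print("foot", onz("side",*S(286,276),0), onz("scene",*A(574,392),0))
print("bottle foot", onz("side",*S(147,275),0), onz("scene",*A(721,328),0))
two("cuprim",(147,448),(593,73))
print("cup rim z62",onz("side",*S(147,448),.062),onz("scene",*A(593,73),.062),onz("wrist",147,290,.062))
for n,q in(("side",[S(233,436),S(68,538),S(212,560)]),("scene",[A(667,173),A(528,100)]),("wrist",[(122,225),(235,255),(205,362)])):
  for p in q: print("corner",n,onz(n,*p,.010))
print("handle wrist end/base", onz("wrist",256,316,.057),onz("wrist",210,310,.057),"side end",onz("side",*S(24,455),.05))
two("handle end top-mid",(26,447),(688,65))
print("dropper",onz("wrist",348,338,0),onz("side",241,330,0))
print("beaker side",onz("side",246,297,0), "weights", onz("side",301,257,0),onz("side",287,259,0))
E
```

```text
tipA [ 0.5022 -0.1424  0.1046] [np.float64(0.0010667737494627749), np.float64(0.0010667737494628516)]
tipB [ 0.4268 -0.1175  0.1068] [np.float64(0.0004902188501596021), np.float64(0.0004902188501595379)]
mouth [ 0.3317 -0.325   0.2132] [np.float64(0.0015675260349237378), np.float64(0.0015675260349236452)]
bottlecap [ 0.4534 -0.3312  0.1241] [np.float64(0.001509072390567751), np.float64(0.0015090723905677116)]
foot [ 0.3268 -0.3276  0.    ] [ 0.3302 -0.3287  0.    ]
bottle foot [ 0.4501 -0.341   0.    ] [ 0.4549 -0.3349 -0.    ]
cuprim [ 0.4795 -0.0851  0.0652] [np.float64(0.0021005033901312746), np.float64(0.0021005033901311493)]
cup rim z62 [ 0.4772 -0.0868  0.062 ] [ 0.4835 -0.0819  0.062 ] [ 0.4827 -0.0694  0.062 ]
corner side [ 0.4041 -0.1372  0.01  ]
corner side [ 0.5385 -0.0515  0.01  ]
corner side [ 0.4368 -0.0228  0.01  ]
corner scene [ 0.5026 -0.1772  0.01  ]
corner scene [ 0.4426 -0.0303  0.01  ]
corner wrist [ 0.4434 -0.028   0.01  ]
corner wrist [ 0.545  -0.0569  0.01  ]
corner wrist [ 0.5085 -0.1704  0.01  ]
handle wrist end/base [ 0.5701 -0.0954  0.057 ] [ 0.5315 -0.0898  0.057 ] side end [ 0.5667 -0.0988  0.05  ]
handle end top-mid [ 0.5664 -0.1051  0.0525] [np.float64(0.0016248808594650339), np.float64(0.0016248808594648762)]
dropper [ 0.6526 -0.1492  0.    ] [ 0.6564 -0.1449  0.    ]
beaker side [ 0.649  -0.2256  0.    ] weights [ 0.5394 -0.327   0.    ] [ 0.568  -0.3238  0.    ]
```
Stand: fork mid ~ average of tips = (0.4645,-0.130). tip direction B->A: (0.0754,-0.0249) → length 79 -> y axis of stand ± that. Pour direction +x: away from cup: from cup (0.480,-0.083) to fork: (-0.0155,-0.047). normalized perp: y dir e=(0.9497,-0.3136); perpendicular = (-0.3136,-0.9497). So +x_s=(-0.3136,-0.9497) yaw = atan2(-.9497,-.3136)= -108.3°. Then +y_s=z×x= (0.9497,-0.3136). OK tipA is y=+40.
Check corner: x=-92,y=+55: 0.4645+.0289+.0522=0.5456, -0.130+.0874-.0172=-0.0598 ✓. (0.545,-0.057; 0.5385,-.0515). corner x=-92,y=-55: 0.4412,-0.0254 ✓ (0.4434,-0.028;.4368,-.0228). x=30,y=55: 0.4645-.0094+.0522=.5073; -.130-.0285-.0172=-.1757 ✓ (.5026,-.1772; .5085,-.1704). x=30,y=-55: .4029, -.1412 vs (.4041,-.1372) ✓. So the origin (0.4645,-0.130), yaw -108.3. Good.

The geometry agrees across views: stand origin at about (0.4645, −0.130), +x yaw −108.3°, canister at about (0.330, −0.327), bottle at about (0.452, −0.336). I'll hover over the cup handle and look again with the wrist camera.

Units first: shifts go in units of 20 mm and turns go in units of 0.05 rad. So -0.093 m is -4.65, -0.0816 m is -4.08, -1.25 rad is -25.

Emit:
{"api": "tcp_steps", "payload": {"offsets": [0,0,-25,-4.65,-4.08,0.5,0.6,0,0,-25,-4.65,-4.08,0.5,0.6,0,0,-25,-4.65,-4.08,0.5,0.6,0,0,-25,-4.65,-4.08,0.5,0.6,0,0,-25,-4.65,-4.08,0.5,0.6,0,0,-25,-4.65,-4.08,0.5,0.6,0,0,-25,-4.65,-4.08,0.5,0.6,0,0,-25,-4.65,-4.08,0.5,0.6,0,0,-25,-4.65,-4.08,0.5,0.6], "clamp_n": 60}}

```text
clock: 1.27
position: [0.5434, -0.093, 0.2212]
ee_rot: [0.161, 0.987, 0.0, -0.0]
ft_force: [-0.3, -0.8, 0.5]
grip_width: 0.599
grasp_force: 0.0
```

```bash
python3 - <<'E'
from h import *
o=manip.get_obs();w=manip.camera("wrist");print(o["position"],R.from_quat(o["ee_rot"]).as_matrix())
cv2.imwrite('pics/wrist1.png',w)
for x in [(.543,-.093,.057),(.481,-.08,.062),(.502,-.142,.107)]: print(proj("wrist",x,o))
E
```

```text
[ 0.5434 -0.093   0.2212] [[-0.9481  0.3181 -0.0001]
 [ 0.3181  0.9481  0.0001]
 [ 0.0001  0.     -1.    ]]
[320.9563 208.2399]
[310.5551 123.0745]
[226.7778 189.163 ]
```

View pics/wrist1.png

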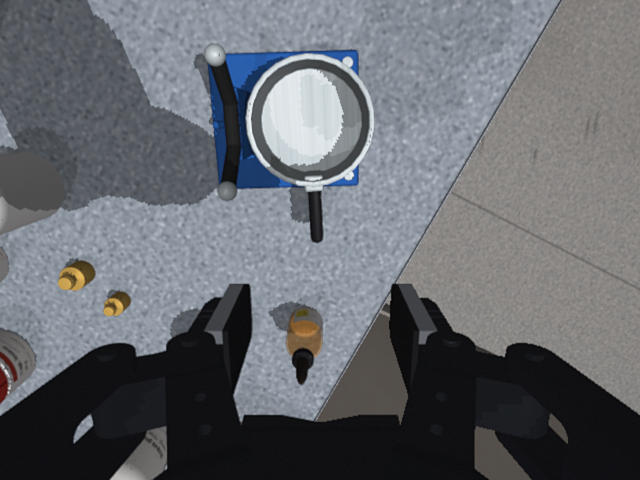

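The wrist view shows the cup rim centred at (310,120), the handle from (315,188) to (317.5,241), and the fork tips at (215,54) and (227,191).

```bash
python3 - <<'E'
from h import *
w=cv2.imread('pics/wrist1.png');o=manip.get_obs()
m=(w.max(2)<50).astype(np.uint8);m[:186]=0;m[248:]=0;m[:,:295]=0;m[:,335:]=0
v,u=np.nonzero(m);vx,vy,x0,y0=cv2.fitLine(np.c_[u,v].astype(np.float32),cv2.DIST_L2,0,.01,.01).ravel()
print(len(u),v.min(),v.max(),u.min(),u.max())
P=[onz("wrist",x0+vx/vy*(t-y0),t,.057,o) for t in(190,240)];print(P, np.degrees(np.arctan2(*(P[1]-P[0])[1::-1])))
c=onz("wrist",310.5,120,.062,o);print("cup",c)
for a,b in(((215,54),"B"),((227,191),"A")): print(b,onz("wrist",*a,.107,o))
d=P[1]-P[0];d/=np.linalg.norm(d);g=c+d*.068;print("grasp",g)
Rm=R.from_quat(o["ee_rot"]).as_matrix();print(Rm.T@(np.r_[g[:2],.040-manip.grasp_offset]-o["position"]))
print("weights",onz("wrist",72,278,0.02,o),onz("wrist",116,305,.015,o))
E
```

```text
510 192 241 308 321
[array([ 0.5278, -0.094 ,  0.057 ]), array([ 0.5659, -0.1043,  0.057 ])] -15.145669467121046
cup [ 0.479  -0.0794  0.062 ]
B [ 0.4265 -0.1188  0.107 ]
A [ 0.5032 -0.1423  0.107 ]
grasp [ 0.5446 -0.0971  0.062 ]
[-0.0025 -0.0035  0.1999]
weights [ 0.5403 -0.3272  0.02  ] [ 0.5782 -0.3049  0.015 ]
```

Scaled: -0.0045 m is -0.225, 0.199 m is 9.95, -0.057 rad is -1.14.

Emit:
{"api": "tcp_steps", "payload": {"offsets": [0,0,-1.14,-0.125,-0.225,3,0.5,0,0,-1.14,-0.125,-0.225,6,0.5,0,0,-1.14,-0.125,-0.225,8.5,0.5,0,0,-1.14,-0.125,-0.225,9.95,0.5,0,0,-1.14,-0.125,-0.225,9.95,0.5,0,0,-1.14,-0.125,-0.225,9.95,0,0,0,-1.14,-0.125,-0.225,9.95,0,0,0,-1.14,-0.125,-0.225,9.95,0,0,0,-1.14,-0.125,-0.225,9.95,0,0,0,-1.14,-0.125,-0.225,9.95,0,0,0,-1.14,-0.125,-0.225,9.95,0], "clamp_n": 90}}

```text
clock: 2.7
position: [0.5457, -0.0981, 0.0242]
ee_rot: [0.132, 0.991, 0.0, 0.002]
ft_force: [-1.1, 0.5, 6.2]
grip_width: 0.102
grasp_force: 87.7
```

Scaled: -0.143 m is -7.15, -0.14 m is -7.

Emit:
{"api": "tcp_steps", "payload": {"offsets": [0,0,0,0,0,-1,0,0,0,0,0,0,-2.5,0,0,0,0,0,0,-4.5,0,0,0,0,0,0,-6.5,0,0,0,0,0,0,-7,0,0,0,0,0.05,-2,-7,0,0,0,0,0.125,-4,-7,0,0,0,0,0.21,-6,-7,0,0,0,0,0.21,-7.15,-7,0,0,0,0,0.21,-7.15,-7,0]}}

```text
clock: 3.95
position: [0.5016, -0.237, 0.1613]
ee_rot: [0.133, 0.991, -0.0, -0.001]
ft_force: [0.8, 0.7, -2.6]
grip_width: 0.106
grasp_force: 88.0
```

```bash
python3 - <<'E'
from h import *
for n in("side","wrist"): cv2.imwrite(f'pics/{n}2.png',manip.camera(n))
s=cv2.imread('pics/side2.png')[120:400,160:480];w=cv2.imread('pics/wrist2.png')
cv2.imwrite('pics/c2.png',np.vstack([np.hstack([cv2.resize(s,(400,350)),cv2.resize(w,(400,350))])]))
E
```

```text
(no output)
```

View pics/c2.png

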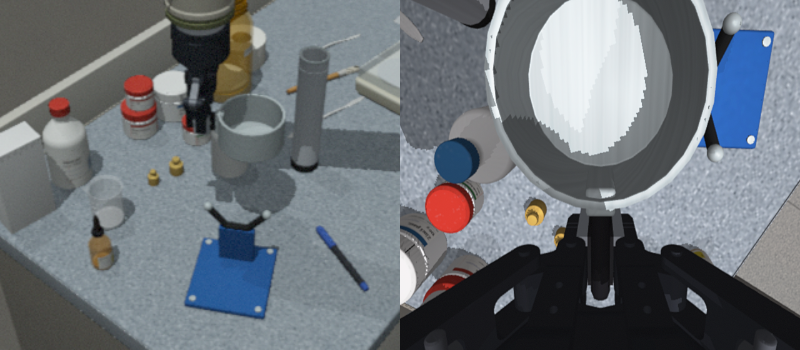

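The cup is held level past the fork, clear of the bottle. Next I lower it gently.

Emit:
{"api": "tcp_steps", "payload": {"offsets": [0,0,0,0,0,2.5,0,0,0,0,0,0,5,0,0,0,0,0,0,6.5,0,0,0,0,0,0,7,0,0,0,0,0,0,7.2,0,0,0,0,0,0,7.35,0,0,0,0,0,0,7.45,0,0,0,0,0,0,7.45,0]}}

```text
clock: 5.05
position: [0.5038, -0.2352, 0.0143]
ee_rot: [0.132, 0.991, -0.0, 0.001]
ft_force: [0.6, 1.0, 1.3]
grip_width: 0.102
grasp_force: 88.9
```

Scaled: -0.286 m is -14.3, 0.1438 m is 7.19, 1.614 rad is 32.28.

Emit:
{"api": "tcp_steps", "payload": {"offsets": [0,0,0,0,0,0,0.4,0,0,0,0,0,0,0.4,0,0,0,0,0,0,0.4,0,0,0,0,0,-2.5,0.4,0,0,0,0,0,-5.5,0.4,0,0,0,0,0,-8.5,0.5,0,0,0,0,0,-11.5,0.9,0,0,3.76,1.5,-1.5,-14.3,0.9,0,0,7.52,3.5,-3.25,-14.3,0.9,0,0,11.28,5.5,-5,-14.3,0.9,0,0,32.28,7.19,-6.68,-14.3,0.9,0,0,32.28,7.19,-6.68,-14.3,0.9,0,0,32.28,7.19,-6.68,-14.3,0.9,0,0,32.28,7.19,-6.68,-14.3,0.9,0,0,32.28,7.19,-6.68,-14.3,0.9,0,0,32.28,7.19,-6.68,-14.3,0.9,0,0,32.28,7.19,-6.68,-14.3,0.9]}}

```text
clock: 7.18
position: [0.3293, -0.3265, 0.2993]
ee_rot: [0.807, 0.591, 0.0, 0.0]
ft_force: [0.6, -0.8, 0.6]
grip_width: 0.897
grasp_force: 0.0
```

```bash
python3 - <<'E'
from h import *
o=manip.get_obs();w=manip.camera("wrist");s=manip.camera("side");print(o["position"],R.from_quat(o["ee_rot"]).as_matrix(),o["joint_pos"])
cv2.imwrite('pics/wrist3.png',w)
cv2.imwrite('pics/side3.png',s)
for x in [(.330,-.3265,.215),(.437,-.216,.052)]: print(proj("wrist",x,o),proj("side",x))
cv2.imwrite('pics/c3.png',np.hstack([cv2.resize(s[120:400,160:480],(400,350)),cv2.resize(w,(400,350))]))
E
```

```text
[ 0.3293 -0.3265  0.2993] [[ 0.3015  0.9535  0.0001]
 [ 0.9535 -0.3015  0.    ]
 [ 0.0001  0.0001 -1.    ]] [ 0.5786 -0.0602  0.0994  1.7605  0.006   1.441   0.3708]
[321.2711 237.4327] [411.2897 162.8084]
[399.9384  32.3201] [358.2483 273.4244]
```

View pics/c3.png

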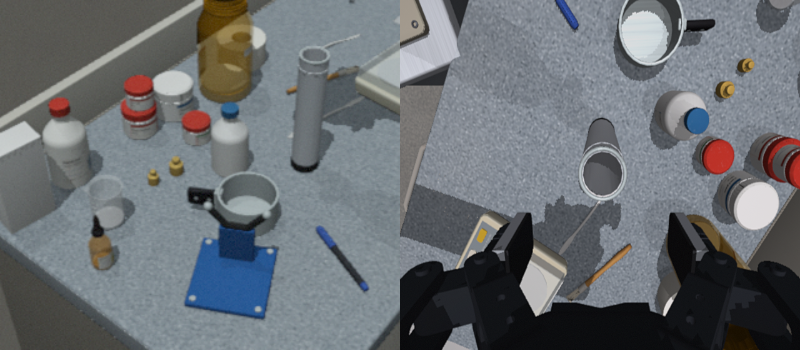

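The cup stands upright past the fork (side crop 247,200). The mouth is at wrist pixel ≈(325,239), within 2 mm of the prediction. Next I grasp the canister near its mouth, keeping clear of the amber jar.

Emit:
{"api": "tcp_steps", "payload": {"offsets": [0,0,0,-0.025,0.1,2.5,1,0,0,0,-0.025,0.1,5,1,0,0,0,-0.025,0.1,6.5,1,0,0,0,-0.025,0.1,6.65,1,0,0,0,-0.025,0.1,6.65,1,0,0,0,-0.025,0.1,6.65,0,0,0,0,-0.025,0.1,6.65,0,0,0,0,-0.025,0.1,6.65,0,0,0,0,-0.025,0.1,6.65,0,0,0,0,-0.025,0.1,6.65,0,0,0,0,-0.025,0.1,6.65,0], "clamp_n": 100}}

```text
clock: 8.65
position: [0.3315, -0.328, 0.1676]
ee_rot: [0.807, 0.591, 0.0, 0.001]
ft_force: [-1.2, 1.8, 8.0]
grip_width: 0.494
grasp_force: 100.8
```

Scaled: -0.15 m is -7.5, -0.14 m is -7, 0.1 rad is 2.

Emit:
{"api": "tcp_steps", "payload": {"offsets": [0,0,0,0,0,-1.5,0,0,0,0,0,0,-4,0,0,0,0,0,0,-6.5,0,0,0,0,0,0,-7.5,0,0,0,0,2,0.625,-7.5,0,0,0,0,4.5,1.4,-7.5,0,0,0,0,7,2.175,-7.5,0,0,2,0,9,2.8,-7.5,0,0,4,0,10.4,3.225,-7.5,0,0,6,0,10.895,3.375,-7.5,0,0,8.2,0,10.895,3.375,-7.5,0,0,10.4,0,10.895,3.375,-7.5,0,0,12.6,0,10.895,3.375,-7,0,0,14.8,0,10.895,3.375,-6,0,0,17,0,10.895,3.375,-5,0,0,18.4,0,10.895,3.375,-3.5,0,0,18.85,0,10.895,3.375,-1.5,0,0,18.85,0,10.895,3.375,-0.5,0,0,18.85,0,10.895,3.375,-0.5,0]}}

```text
clock: 11.02
position: [0.4611, -0.14, 0.1757]
ee_rot: [0.719, 0.526, 0.366, -0.269]
ft_force: [0.0, -0.4, -4.2]
grip_width: 0.499
grasp_force: 103.0
```

```bash
python3 - <<'E'
from h import *
o=manip.get_obs();w=manip.camera("scene");s=manip.camera("side");print(o["position"],R.from_quat(o["ee_rot"]).as_matrix(),o["joint_pos"])
cv2.imwrite('pics/scene4.png',w);cv2.imwrite('pics/side4.png',s)
cv2.imwrite('pics/c4.png',np.hstack([cv2.resize(s[170:400,240:440],(400,460)),cv2.resize(w[200:430,200:400],(400,460))]))
E
```

```text
[ 0.4611 -0.14    0.1757] [[ 0.1788  0.9534  0.2432]
 [ 0.56   -0.3018  0.7716]
 [ 0.809  -0.0017 -0.5878]] [ 0.6674  0.3719  0.0824  1.8573 -0.8505  1.4973  0.7779]
```

View pics/c4.png

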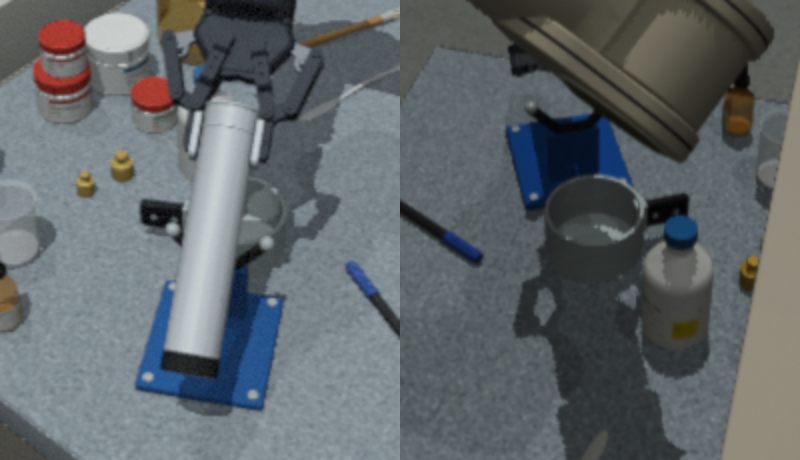

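The canister is tilted 60 mm above the fork (foot in side crop ≈(190,362), mouth ≈(230,100)). I'll compare these with the predicted pose.

```bash
python3 - <<'E'
from h import *
O=np.array([.4647,-.1305,0]);X=np.array([-.304,-.9527,0]);Y=np.array([.9527,-.304,0]);Z=np.array([0,0,1.])
o=manip.get_obs();a=-R.from_quat(o["ee_rot"]).as_matrix()[:,2];p=o["position"]
for n,t in(("foot",-.1676),("mid",-.06),("mouth",.0474)):
  q=p+a*t;r=proj("side",q);print(n,q,[(q-O)@X,(q-O)@Y,q[2]],(r-[240,170])*2)
for n,x in(("tipA",(0,.040,.107)),("tipB",(0,-.04,.107)),("plate",(-.092,.055,.01)),("plate2",(-.092,-.055,.01))):
  print(n,(proj("side",O+X*x[0]+Y*x[1]+Z*x[2])-[240,170])*2)
E
```

```text
foot [ 0.5031 -0.0113  0.0791] [np.float64(-0.12523477290116064), np.float64(0.0003047343126988816), np.float64(0.07910055622312162)] [185.0496 371.6603]
mid [ 0.4767 -0.0942  0.1424] [np.float64(-0.03822538290358983), np.float64(0.00038562277371369247), np.float64(0.14240555545099554)] [208.176  235.7857]
mouth [ 0.4504 -0.177   0.2056] [np.float64(0.04862227960327917), np.float64(0.0004663608844292771), np.float64(0.20559288739405926)] [230.1959 106.4128]
tipA [171.0962 226.1124]
tipB [264.7792 240.6668]
plate [130.7601 380.6518]
plate2 [259.641  403.9054]
```

Scaled: -0.047 m is -2.35, -0.046 m is -2.3.

Emit:
{"api": "tcp_steps", "payload": {"offsets": [0,0,0,-0.6,0,0.435,0,0,0,0,-1.2,0,0.87,0,0,0,0,-1.7,0,1.235,0,0,0,0,-2,0,1.45,0,0,0,0,-2.15,0,1.56,0,0,0,0,-2.25,0,1.635,0,0,0,0,-2.3,0,1.67,0,0,0,0,-2.35,0,1.705,0,0,0,0,-2.35,0,1.705,0]}}

```text
clock: 12.25
position: [0.4613, -0.1403, 0.1183]
ee_rot: [0.719, 0.526, 0.366, -0.268]
ft_force: [-0.5, -0.1, -4.1]
grip_width: 0.497
grasp_force: 103.0
```

Not in contact yet, so I ease down further.

Scaled: -0.0016 m is -0.08, 0.0012 m is 0.06.

Emit:
{"api": "tcp_steps", "payload": {"offsets": [0,0,0,-0.04,0,0.03,0,0,0,0,-0.08,0,0.06,0,0,0,0,-0.08,0,0.06,0]}}

```text
clock: 12.62
position: [0.4614, -0.1403, 0.1163]
ee_rot: [0.719, 0.526, 0.366, -0.268]
ft_force: [0.1, 0.0, -3.5]
grip_width: 0.5
grasp_force: 103.1
```

Emit:
{"api": "tcp_steps", "payload": {"offsets": [0,0,0,-0.04,0,0.03,0,0,0,0,-0.08,0,0.06,0,0,0,0,-0.08,0,0.06,0]}}

```text
clock: 13.0
position: [0.4616, -0.1402, 0.1148]
ee_rot: [0.719, 0.526, 0.367, -0.268]
ft_force: [-0.9, -0.9, 2.4]
grip_width: 0.499
grasp_force: 103.5
```

Emit:
{"api": "tcp_steps", "payload": {"offsets": [0,0,0,0,0,0,0.55,0,0,0,0,0,0,0.6,0,0,0,0,0,0,0.7,0,0,0,0,0,0,0.8,0,0,0,0,0,0,0.8,0,0,0,0,0,0,0.8]}}

```text
clock: 13.75
position: [0.4613, -0.1402, 0.1142]
ee_rot: [0.719, 0.526, 0.366, -0.268]
ft_force: [-0.2, -0.7, -0.6]
grip_width: 0.803
grasp_force: 0.0
```

```bash
cat > can.py <<'E'
from h import *
# black foot ring of canister in the side view, near the stand's -x side
import sys
s=manip.camera("side");cv2.imwrite(f'pics/{sys.argv[1]}.png',s)
m=(s.max(2)<45).astype(np.uint8);m[:300]=0;m[400:]=0;m[:,:300]=0;m[:,:]*=1;m[:,400:]=0
n,l,st,c=cv2.connectedComponentsWithStats(m)
for i in range(1,n):
  if st[i,4]>60: print("blob",st[i],c[i])
O=np.array([.4647,-.1305,0]);X=np.array([-.304,-.9527,0]);Y=np.array([.9527,-.304,0]);Z=np.array([0,0,1.])
a=.809*X+.588*Z
f=O-.125*X+.0178*Z;u=-.588*X+.809*Z
print("pred ring centre",proj("side",f+.006*a),proj("side",f),"bottom edge",proj("side",O-.112*X),"mouth",proj("side",f+.215*a))
E
python3 can.py side5
```

```text
blob [321 370  27  13 209] [334.0239 375.8612]
pred ring centre [333.6114 375.6628] [332.9769 379.407 ] bottom edge [334.7374 379.4458] mouth [354.7357 251.0216]
```

The foot ring is within 1 px of the predicted rest pose, so the canister leans by itself. Next I retreat and re-approach the foot from above, perpendicular to its axis.

Units first: shifts go in units of 20 mm and turns go in units of 0.05 rad. So 0.2 m is 10, 0.19 m is 9.5, -1 rad is -20.

Emit:
{"api": "tcp_steps", "payload": {"offsets": [0,0,0,0,0,-1.5,0.8,0,0,0,0,0,-4,0.8,0,0,0,2.5,0,-4,0.8,0,-2,0,5,0,-4,0.8,0,-5.6,0,7.5,0,-2.5,0.8,0,-9.2,0,9,0,-0.5,0.8,0,-12.8,0,10,0,1.5,0.9,0,-16.4,0,10,0,3,0.9,0,-20,0,10,0,4.5,0.9,0,-23.6,0,9.5,0,5.5,0.9,0,-27.2,0,8.5,0,6,0.9,0,-30.8,0,7,0,6.55,0.9,0,-31.42,0,5,0,6.55,0.9,0,-31.42,0,4.15,0,6.55,0.9,0,-31.42,0,4.15,0,6.55,0.9,0,-31.42,0,4.15,0,6.55,0.9]}}

```text
clock: 15.8
position: [0.5092, 0.0077, 0.1062]
ee_rot: [0.768, 0.561, -0.248, 0.183]
ft_force: [-0.3, 0.6, -0.2]
grip_width: 0.9
grasp_force: 0.0
```

```bash
python3 can.py side6; python3 - <<'E'
from h import *
O=np.array([.4647,-.1305,0]);X=np.array([-.304,-.9527,0]);Y=np.array([.9527,-.304,0]);Z=np.array([0,0,1.])
o=manip.get_obs();M=R.from_quat(o["ee_rot"]).as_matrix();p=o["position"]
print([(p-O)@X,(p-O)@Y,p[2]],M,o["joint_pos"])
a=.809*X+.588*Z;f=O-.125*X+.0178*Z;u=-.588*X+.809*Z
t=f+.035*a-.0187*u; print("need",M.T@(t-p))
w=manip.camera("wrist");cv2.imwrite('pics/wrist6.png',w)
for q in(f,f+.1*a,f+.215*a): print(proj("wrist",q,o))
E
```

```text
blob [300 347  60  52 780] [331.3333 371.6974]
blob [360 351  15  20 147] [367.7347 361.2245]
pred ring centre [333.6114 375.6628] [332.9769 379.407 ] bottom edge [334.7374 379.4458] mouth [354.7357 251.0216]
[np.float64(-0.14524796107024399), np.float64(0.00028160179955410286), np.float64(0.10610014484371928)] [[ 0.2467  0.9531 -0.1753]
 [ 0.7719 -0.3026 -0.5591]
 [-0.586   0.0026 -0.8103]] [-0.1864  0.474  -0.2823  1.7028  0.5624  1.4835 -0.9731]
need [ 0.0003 -0.0006  0.102 ]
[319.141  176.7823]
[319.422  339.7362]
[319.6802 489.4609]
```

```bash
python3 - <<'E'
import cv2,numpy as np
w=cv2.imread('pics/wrist6.png')
for r in (150,160,170,180,200,220):
  d=w[r].max(1);x=np.nonzero(d[150:490]<45)[0]+150;print(r,(x.min(),x.max(),len(x)) if len(x) else None, d[200:440:15])
E
```

```text
150 None [102 100 106 105  99  86  89  86  89  80 100  97  98 101  98 157]
160 None [ 99 104 105 104 100  84  92  94  87  88  96 106  96  97 113 159]
170 None [ 95 102  94  98  91  93  72  92  85  82  84 103  86  99  97 170]
180 (np.int64(283), np.int64(362), 5) [114 102 104 166 164 150  89  86  87  87  89 107 143 171 164 172]
200 (np.int64(283), np.int64(362), 80) [101 167 173  78  81  81  20  23  25  23  22  88  89  87 168 168]
220 None [171 175 168 214 173 159 165 219 244 243 213 172 169 167 174 175]
```

Scaled: 0.102 m is 5.1, 0.09 m is 4.5.

Emit:
{"api": "tcp_steps", "payload": {"offsets": [0,0,0,0,0.025,1.5,0.9,0,0,0,0,0.025,3,0.9,0,0,0,0,0.025,4.5,0.9,0,0,0,0,0.025,5.1,0.9,0,0,0,0,0.025,5.1,0.9,0,0,0,0,0.025,5.1,0.4,0,0,0,0,0.025,5.1,0,0,0,0,0,0.025,5.1,0,0,0,0,0,0.025,5.1,0,0,0,0,0,0.025,5.1,0,0,0,0,0,0.025,5.1,0], "clamp_n": 90}}

```text
clock: 17.27
position: [0.4914, -0.0491, 0.023]
ee_rot: [0.767, 0.562, -0.249, 0.183]
ft_force: [-0.9, 2.4, 5.9]
grip_width: 0.491
grasp_force: 90.1
```

```bash
python3 - <<'E'
from h import *
O=np.array([.4647,-.1305,0]);X=np.array([-.304,-.9527,0]);Y=np.array([.9527,-.304,0]);Z=np.array([0,0,1.])
o=manip.get_obs();M=R.from_quat(o["ee_rot"]).as_matrix();p=o["position"];print([(p-O)@X,(p-O)@Y,p[2]])
# rotate about the rod centre (0,76+lift): rows in tool axes
q=p-O; c=np.array([0,0,.0765])
B=np.stack([X,Y,Z])
for deg in (6,12,18,24,30,33,36,38,40,42,44):
  # foot rises: axis turns nose down = rotation about +Y (z->x)
  Q=R.from_rotvec(Y*np.radians(deg)); P=O+c+Q.apply(p-O-c)
  print(deg, np.round(Q.apply(M).shape and M.T@(Y*np.radians(deg)),4), np.round(M.T@(P-p),4))
E
```

```text
[np.float64(-0.08563250838018513), np.float64(0.0006874623674655092), np.float64(0.022997712843856138)]
6 [-0.0001  0.1047  0.0003] [-0.0013  0.     -0.0105]
12 [-0.0003  0.2094  0.0006] [-0.0037  0.0001 -0.0208]
18 [-0.0004  0.3142  0.0009] [-0.0071  0.0001 -0.0308]
24 [-0.0005  0.4189  0.0013] [-0.0115  0.0001 -0.0404]
30 [-0.0007  0.5236  0.0016] [-0.017   0.0001 -0.0494]
33 [-0.0007  0.576   0.0017] [-0.02    0.0001 -0.0537]
36 [-0.0008  0.6283  0.0019] [-0.0233  0.0001 -0.0579]
38 [-0.0009  0.6632  0.002 ] [-0.0256  0.0001 -0.0605]
40 [-0.0009  0.6981  0.0021] [-0.028   0.0002 -0.0631]
42 [-0.0009  0.7331  0.0022] [-0.0305  0.0002 -0.0656]
44 [-0.001   0.768   0.0023] [-0.0331  0.0002 -0.068 ]
```

Scaled: -0.0537 m is -2.685, -0.0516 m is -2.58, 0.576 rad is 11.52.

Emit:
{"api": "tcp_steps", "payload": {"offsets": [0,1.048,0,-0.025,0,-0.265,0,0,2.094,0,-0.065,0,-0.525,0,0,3.14,0,-0.12,0,-0.785,0,0,4.188,0,-0.185,0,-1.04,0,0,5.24,0,-0.265,0,-1.29,0,0,6.284,0,-0.355,0,-1.54,0,0,7.33,0,-0.46,0,-1.785,0,0,8.378,0,-0.575,0,-2.02,0,0,9.42,0,-0.705,0,-2.25,0,0,10.472,0,-0.85,0,-2.47,0,0,11,0,-0.925,0,-2.58,0,0,11.52,0,-1,0,-2.685,0,0,11.52,0,-1,0,-2.685,0]}}

```text
clock: 18.9
position: [0.4951, -0.0357, 0.0774]
ee_rot: [0.807, 0.59, -0.021, 0.016]
ft_force: [-1.2, -1.6, -0.2]
grip_width: 0.485
grasp_force: 94.5
```

```bash
python3 - <<'E'
from h import *
O=np.array([.4647,-.1305,0]);X=np.array([-.304,-.9527,0]);Y=np.array([.9527,-.304,0]);Z=np.array([0,0,1.])
o=manip.get_obs();M=R.from_quat(o["ee_rot"]).as_matrix();p=o["position"];print([(p-O)@X,(p-O)@Y,p[2]],M[2])
c=np.array([0,0,.0765])
for deg in (1,2,3,4,5,6,7,8,9,10,12):
  Q=R.from_rotvec(Y*np.radians(deg)); P=O+c+Q.apply(p-O-c);print(deg,round(np.radians(deg),4),np.round(M.T@(P-p),4))
s=manip.camera("side");cv2.imwrite('pics/side7.png',s)
w=manip.camera("scene");cv2.imwrite('pics/scene7.png',w)
E
```

```text
[np.float64(-0.09955628704288313), np.float64(0.00018299989754165177), np.float64(0.0773598932699026)] [-0.0522  0.0006 -0.9986]
1 0.0175 [-0.0001  0.     -0.0017]
2 0.0349 [-0.0003  0.     -0.0035]
3 0.0524 [-0.0005  0.     -0.0052]
4 0.0698 [-0.0007  0.     -0.0069]
5 0.0873 [-0.0009  0.     -0.0086]
6 0.1047 [-0.0012  0.     -0.0104]
7 0.1222 [-0.0015  0.     -0.0121]
8 0.1396 [-0.0018  0.     -0.0138]
9 0.1571 [-0.0022  0.     -0.0155]
10 0.1745 [-0.0026  0.     -0.0172]
12 0.2094 [-0.0034  0.     -0.0205]
```

Scaled: -0.0104 m is -0.52, -0.0095 m is -0.475, 0.1047 rad is 2.094.

Emit:
{"api": "tcp_steps", "payload": {"offsets": [0,0.35,0,-0.005,0,-0.085,0,0,0.698,0,-0.015,0,-0.175,0,0,1.048,0,-0.025,0,-0.26,0,0,1.396,0,-0.035,0,-0.345,0,0,1.57,0,-0.04,0,-0.385,0,0,1.746,0,-0.045,0,-0.43,0,0,1.92,0,-0.05,0,-0.475,0,0,2.094,0,-0.06,0,-0.52,0,0,2.094,0,-0.06,0,-0.52,0,0,2.094,0,-0.06,0,-0.52,0,0,2.094,0,-0.06,0,-0.52,0,0,2.094,0,-0.06,0,-0.52,0,0,2.094,0,-0.06,0,-0.52,0,0,2.094,0,-0.06,0,-0.52,0,0,2.094,0,-0.06,0,-0.52,0,0,2.094,0,-0.06,0,-0.52,0]}}

```text
clock: 21.0
position: [0.4949, -0.036, 0.0875]
ee_rot: [0.807, 0.59, 0.021, -0.015]
ft_force: [-0.7, -1.2, 0.3]
grip_width: 0.485
grasp_force: 94.0
```

```bash
cat > dif.py <<'E'
from h import *
import sys
for n in("side","scene"):
  a=cv2.imread(f'pics/{n}{sys.argv[1]}.png').astype(int);b=manip.camera(n);cv2.imwrite(f'pics/{n}{sys.argv[2]}.png',b)
  m=(abs(b-a).max(2)>40).astype(np.uint8);k,l,st,c=cv2.connectedComponentsWithStats(m)
  print(n,[(*st[i].tolist(),int(b[l==i].mean()),int(a[l==i].mean())) for i in range(1,k) if st[i,4]>15])
  print(n,"cup px",proj(n,(.437,-.216,.03)))
print(manip.get_obs()["ft_force"])
E
python3 dif.py 7 8
```

```text
side [(300, 0, 203, 125, 1661, 157, 91), (607, 0, 16, 34, 185, 85, 39), (623, 0, 8, 9, 37, 42, 84), (631, 14, 9, 8, 40, 110, 63), (586, 37, 16, 12, 61, 70, 69), (316, 56, 258, 160, 3055, 136, 73), (369, 87, 14, 10, 27, 166, 112), (315, 99, 32, 22, 72, 132, 142), (294, 105, 64, 67, 474, 135, 119), (308, 106, 23, 15, 66, 156, 92), (303, 113, 106, 72, 3308, 83, 150), (294, 123, 12, 10, 31, 102, 155), (297, 130, 8, 8, 28, 106, 159), (288, 134, 8, 10, 29, 178, 121), (368, 153, 6, 10, 22, 53, 91), (292, 175, 16, 31, 199, 189, 106), (303, 213, 67, 52, 603, 116, 86), (321, 213, 33, 10, 205, 100, 48), (628, 221, 5, 11, 26, 128, 66), (316, 224, 9, 13, 46, 36, 77), (553, 242, 8, 6, 23, 146, 95), (619, 247, 7, 14, 37, 132, 67), (378, 248, 175, 44, 1091, 93, 145), (304, 255, 62, 30, 714, 40, 94), (331, 264, 19, 3, 36, 52, 91), (361, 272, 6, 20, 51, 29, 92), (290, 281, 64, 87, 1770, 104, 80), (368, 280, 8, 4, 18, 107, 160), (634, 285, 6, 13, 41, 78, 13
[... 604 characters left out ...]
3, 89), (289, 198, 7, 8, 19, 21, 82), (251, 201, 9, 9, 24, 22, 82), (267, 205, 17, 11, 105, 97, 62), (294, 210, 9, 4, 22, 81, 28), (251, 216, 8, 3, 19, 81, 23), (260, 227, 8, 8, 27, 94, 37), (26, 246, 8, 16, 33, 82, 41), (282, 253, 25, 17, 228, 85, 147), (255, 265, 8, 6, 19, 58, 32), (243, 273, 11, 10, 34, 104, 58), (284, 273, 26, 16, 68, 67, 50), (245, 286, 8, 6, 29, 57, 105), (222, 289, 35, 29, 359, 106, 56), (273, 307, 11, 13, 30, 70, 124), (301, 314, 7, 7, 28, 86, 149), (107, 320, 117, 78, 986, 108, 57), (85, 335, 197, 134, 1824, 56, 108), (49, 368, 4, 7, 16, 132, 76), (51, 380, 6, 20, 66, 171, 98), (71, 471, 12, 9, 62, 104, 55)]
scene cup px [295.8696 312.5666]
[-1.0239 -0.6328 -0.692 ]
```

```bash
cat > br.py <<'E'
import cv2,numpy as np,sys
for k in sys.argv[1:]:
  s=cv2.imread(f'pics/scene{k}.png');g=s[285:325,265:330].min(2)
  h=g[::3,::3]; print(k,[int((g>t).sum()) for t in(110,130,150,170,190,210)]);print(h)
E
python3 br.py 7 8
```

```text
7 [205, 105, 0, 0, 0, 0]
[[  7   6   8   7   6   6   5  12  50  68  57  28  18  18  16  16  48  95
   99  97 101  95]
 [  9   6   7   6   6   6   8  17  42  56  59  67 124  94  61  44  21  94
   99  99  97 114]
 [  8   6   5   8   7  21  55  47  45  45  47  48  48  45  54 110  94  89
  102 101  99 104]
 [  7   7   6   6  37  47  43  45  46  47  49  47  47  46  47  45  56 111
   96  96  93  88]
 [ 42  43   6  22  43  41  43  43  45  48  48  49  48  46  45  44  43  52
  128  95 105  93]
 [ 16  14   6  69  39  42  43  44  46  49  48  48  46  45  44  45  43  69
  114 106  33  26]
 [  7   7  17  52  38  40  42  44  45  49  47  46  46  47  44  43  41  39
   89 101   8   6]
 [ 44  43  47  71  38  41  42  43  48  56  57  57  55  48  45  44  43  37
   62  61   4  25]
 [ 44  40  42 130  38  40  45  58  74  75  75  74  75  74  62  51  43  39
  115  47   4  12]
 [ 43  45  45  90  59  48  62  62  67  75  75  75 102  78  75  63  59  56
  106  45  38  61]
 [ 45  44  41  39 119  76  69  75  75  76  75  76 140 144 138  87  79 124
   42  66  96  88]
 [ 49  43  44  38  40  87 118  83  75  73  73  74  9
[... 854 characters left out ...]
7  47  47  46  46  44  42  39
   90 102   8   5]
 [ 45  43  46  51  38  41  43  44  46  56  57  57  55  49  46  42  43  37
   63  60   5  25]
 [ 45  40  42  70  38  41  45  58  64  74  75  74  75  73  62  50  43  38
  115  48   5  12]
 [ 49  44  45  57  45  49  62  62  62  73  76  76 101  78  75  63  58  57
  106  44  38  61]
 [ 49  44  41  40  68  64  67  73  75  77  75  76  76 122 138  86  79 125
   42  66  97  89]
 [ 49  44  45  38  40  57  76  83  74  73  73  74  75  76  97 143  96  46
   43  93  92  67]
 [ 46  41  40  39  41  41  45  76 130 124 121 127 120 136  96  48  47  44
   42  48  53  68]
 [ 45  41  43  39  41  42  45  47  47  47  49  49  48  48  46  46  45  44
   40  50  78 132]]
```

The cup is still empty. I tilt a little further.

Emit:
{"api": "tcp_steps", "payload": {"offsets": [0,0.174,0,0,0,-0.04,0,0,0.35,0,-0.005,0,-0.085,0,0,0.524,0,-0.01,0,-0.13,0,0,0.698,0,-0.015,0,-0.175,0,0,0.698,0,-0.015,0,-0.175,0,0,0.698,0,-0.015,0,-0.175,0,0,0.698,0,-0.015,0,-0.175,0,0,0.698,0,-0.015,0,-0.175,0,0,0.698,0,-0.015,0,-0.175,0,0,0.698,0,-0.015,0,-0.175,0,0,0.698,0,-0.015,0,-0.175,0,0,0.698,0,-0.015,0,-0.175,0]}}

```text
clock: 22.6
position: [0.4948, -0.0364, 0.091]
ee_rot: [0.806, 0.59, 0.035, -0.026]
ft_force: [0.6, 2.2, -1.5]
grip_width: 0.484
grasp_force: 95.0
```

```bash
python3 - <<'E'
from h import *
b=manip.camera("scene");cv2.imwrite('pics/scene9.png',b);a=cv2.imread('pics/scene8.png')
print((abs(a.astype(int)-b).max(2)>25)[285:325,268:322].sum(),np.median(b[300:315,280:310]),np.median(a[300:315,280:310]))
E
python3 br.py 9|head -12
```

```text
47 52.0 53.0
9 [169, 94, 0, 0, 0, 0]
[[  7   6   6   5   4   6  42  61  70  74  76  78  70  47  18  16  48  94
  100  98 101  95]
 [  7   8   9   6   6   5  10  56  79  85  87  81  63  93  61  43  20  95
  100  99  97 114]
 [  7   9   7   7   7  20  56  46  43  45  47  48  47  47  54 110  94  89
  102 101  99 104]
 [  6   7   5   8  37  48  43  45  45  47  48  48  47  46  47  44  55 111
   96  96  92  88]
 [ 42  44   6  24  43  40  43  43  46  47  49  49  48  46  45  44  43  52
  128  95 106  94]
 [ 18  13   6  70  39  41  43  44  46  46  47  47  47  46  44  44  44  69
```

Scaled: -0.0035 m is -0.175, -0.0026 m is -0.13, 0.0349 rad is 0.698.

Emit:
{"api": "tcp_steps", "payload": {"offsets": [0,0.174,0,0,0,-0.04,0,0,0.35,0,-0.005,0,-0.085,0,0,0.524,0,-0.01,0,-0.13,0,0,0.698,0,-0.015,0,-0.175,0,0,0.698,0,-0.015,0,-0.175,0,0,0.698,0,-0.015,0,-0.175,0,0,0.698,0,-0.015,0,-0.175,0,0,0.698,0,-0.015,0,-0.175,0,0,0.698,0,-0.015,0,-0.175,0,0,0.698,0,-0.015,0,-0.175,0,0,0.698,0,-0.015,0,-0.175,0,0,0.698,0,-0.015,0,-0.175,0]}}

```text
clock: 24.15
position: [0.4946, -0.0371, 0.0945]
ee_rot: [0.805, 0.59, 0.049, -0.036]
ft_force: [-0.7, -1.1, 1.2]
grip_width: 0.481
grasp_force: 94.6
```

```bash
python3 - <<'E'
from h import *
b=manip.camera("scene");cv2.imwrite('pics/scene10.png',b);a=cv2.imread('pics/scene9.png');s=manip.camera("side");cv2.imwrite('pics/side10.png',s)
w=manip.camera("wrist");cv2.imwrite('pics/wrist10.png',w)
print((abs(a.astype(int)-b).max(2)>25)[285:325,268:322].sum(),np.median(b[300:315,280:310]))
k=np.hstack([cv2.resize(b[250:340,240:340],(400,360),interpolation=3),cv2.resize(s[200:400,260:460],(400,360),interpolation=3)]);cv2.imwrite('pics/c10.png',k)
E
python3 br.py 10|head -12
```

```text
35 52.5
10 [147, 89, 0, 0, 0, 0]
[[  7   8   7   7   5   5  43  60  71  75  77  77  67  55  18  16  47  95
  100  98 101  95]
 [  7   8   9   6   5   4  21  61  70  76  82  82  65  91  62  45  19  94
  100  99  97 114]
 [  9   7   8   8   7  20  56  44  59  66  68  51  47  47  55 110  94  89
  103 102  99 104]
 [  7   7   8   6  37  47  43  45  46  46  48  47  47  47  47  45  55 111
   96  97  93  89]
 [ 42  43   6  24  43  41  42  43  46  46  48  48  47  46  45  44  42  52
  129  95 105  94]
 [ 18  13   8  70  39  41  43  44  46  46  48  47  47  46  45  45  43  69
```

View pics/c10.png

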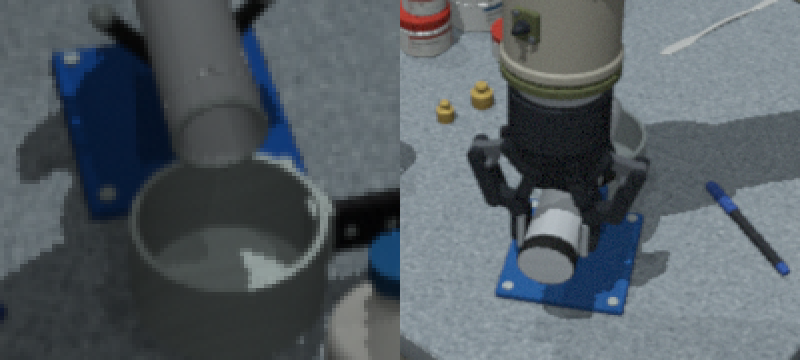

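The canister rests in the fork with its mouth above the cup and no balls out. Foot face is at about side (334,343) and mouth centre at about scene (295,283). I'll work out the real slope.

```bash
python3 - <<'E'
from h import *
O=np.array([.4647,-.1305,0]);X=np.array([-.304,-.9527,0]);Y=np.array([.9527,-.304,0]);Z=np.array([0,0,1.])
o=manip.get_obs();M=R.from_quat(o["ee_rot"]).as_matrix();p=o["position"];q=p-.0187*M[:,2]
print("tcp",(p-O)@X,(p-O)@Y,p[2],"tilt",np.degrees(np.arctan2(M[2,0],-M[2,2])))
for deg in(0,-3,-5,-7):
  t=np.radians(deg);a=np.cos(t)*X+np.sin(t)*Z
  f=q-.035*a;m=f+.215*a
  print(deg,"foot",(f-O)@X,f[2],proj("side",f),"mouth",(m-O)@X,m[2],proj("scene",m),"height of underside at rod",f[2]-(f-O)@X/np.cos(t)*np.sin(t)*1-.022/np.cos(t))
s=cv2.imread('pics/side10.png');m=(s.max(2)<45).astype(np.uint8);m[:320]=0;m[360:]=0;m[:,:315]=0;m[:,358:]=0
n,l,st,c=cv2.connectedComponentsWithStats(m);print(st[1:],c[1:])
E
```

```text
tcp -0.09823085980678058 8.810331328342261e-05 0.09453401668348128 tilt 6.997639143446524
0 foot -0.13095447069995342 0.11309472336399082 [331.7003 344.7486] mouth 0.08405698665004654 0.11309472336399082 [295.239  277.4666] height of underside at rod 0.09109472336399083
-3 foot -0.13090650186024028 0.11492648183249385 [331.6985 343.9491] mouth 0.08381028976009311 0.10367425124026092 [295.2365 281.274 ] height of underside at rod 0.08603577116433309
-5 foot -0.13082127803570565 0.11614517436015885 [331.705  343.3886] mouth 0.08337199580534381 0.09740668966941235 [295.2026 283.6797] height of underside at rod 0.08261575915810801
-7 foot -0.13069357210485444 0.11736015038317098 [331.7177 342.8071] mouth 0.08271522244668028 0.09115824155106428 [295.1433 285.9762] height of underside at rod 0.07914778135934966
[[316 320   2  13  23]
 [323 320   3   7  13]
 [351 320   7  19  70]
 [320 331  29  18 149]] [[316.5652 325.5652]
 [323.6154 322.1538]
 [355.3571 327.2571]
 [336.2349 336.6376]]
```

The actual slope is only about 5° downhill, so I continue slowly.

```bash
cat > chk.py <<'E'
from h import *
import sys
b=manip.camera("scene");cv2.imwrite(f'pics/scene{sys.argv[1]}.png',b);a=cv2.imread('pics/scene10.png')
print("diff",(abs(a.astype(int)-b).max(2)>25)[292:325,268:322].sum(),"bright",(b[280:326,266:324].min(2)>150).sum())
E
```

Emit:
{"api": "tcp_steps", "payload": {"offsets": [0,0.174,0,0,0,-0.04,0,0,0.35,0,-0.005,0,-0.085,0,0,0.35,0,-0.005,0,-0.085,0,0,0.35,0,-0.005,0,-0.085,0,0,0.35,0,-0.005,0,-0.085,0,0,0.35,0,-0.005,0,-0.085,0,0,0.35,0,-0.005,0,-0.085,0,0,0.35,0,-0.005,0,-0.085,0]}}

```text
clock: 25.3
position: [0.4945, -0.0373, 0.0961]
ee_rot: [0.805, 0.589, 0.056, -0.041]
ft_force: [-0.1, -1.0, 0.0]
grip_width: 0.484
grasp_force: 93.3
```

```bash
python3 chk.py 11
```

```text
diff 124 bright 0
```

Emit:
{"api": "tcp_steps", "payload": {"offsets": [0,0.174,0,0,0,-0.04,0,0,0.35,0,-0.005,0,-0.085,0,0,0.35,0,-0.005,0,-0.085,0,0,0.35,0,-0.005,0,-0.085,0,0,0.35,0,-0.005,0,-0.085,0,0,0.35,0,-0.005,0,-0.085,0,0,0.35,0,-0.005,0,-0.085,0,0,0.35,0,-0.005,0,-0.085,0]}}

```text
clock: 26.35
position: [0.4944, -0.0377, 0.0978]
ee_rot: [0.804, 0.589, 0.063, -0.046]
ft_force: [-0.6, -0.7, 0.5]
grip_width: 0.486
grasp_force: 93.2
```

```bash
python3 chk.py 12
```

```text
diff 153 bright 0
```

```bash
cat > blob.py <<'E'
import cv2,numpy as np,sys
a=cv2.imread('pics/scene10.png').astype(int)
for k in sys.argv[1:]:
  b=cv2.imread(f'pics/scene{k}.png');m=(abs(a-b).max(2)>25).astype(np.uint8);m[:276]=0;m[330:]=0;m[:,:262]=0;m[:,330:]=0
  n,l,st,c=cv2.connectedComponentsWithStats(m)
  print(k,[(*st[i].tolist(),b[l==i].mean(0).astype(int).tolist(),a[l==i].mean(0).astype(int).tolist()) for i in range(1,n) if st[i,4]>4])
E
python3 blob.py 11 12
```

```text
11 [(286, 302, 16, 9, 99, [93, 97, 98], [60, 61, 56]), (289, 311, 3, 4, 9, [94, 97, 99], [68, 69, 64]), (302, 320, 6, 3, 11, [90, 91, 84], [137, 139, 128])]
12 [(307, 281, 3, 3, 6, [75, 38, 14], [109, 54, 18]), (286, 302, 16, 19, 127, [97, 101, 102], [69, 70, 64]), (302, 317, 11, 6, 24, [87, 89, 82], [135, 137, 126])]
```

At least one ball is in. I continue gently.

Emit:
{"api": "tcp_steps", "payload": {"offsets": [0,0.174,0,0,0,-0.04,0,0,0.35,0,-0.005,0,-0.085,0,0,0.35,0,-0.005,0,-0.085,0,0,0.35,0,-0.005,0,-0.085,0,0,0.35,0,-0.005,0,-0.085,0,0,0.35,0,-0.005,0,-0.085,0,0,0.35,0,-0.005,0,-0.085,0,0,0.35,0,-0.005,0,-0.085,0,0,0.35,0,-0.005,0,-0.085,0]}}

```text
clock: 27.52
position: [0.4943, -0.0379, 0.0995]
ee_rot: [0.804, 0.588, 0.07, -0.051]
ft_force: [0.2, -0.1, 1.9]
grip_width: 0.486
grasp_force: 93.3
```

```bash
python3 chk.py 13
```

```text
diff 158 bright 0
```

Emit:
{"api": "tcp_steps", "payload": {"offsets": [0,0.174,0,0,0,-0.04,0,0,0.35,0,-0.005,0,-0.085,0,0,0.35,0,-0.005,0,-0.085,0,0,0.35,0,-0.005,0,-0.085,0,0,0.35,0,-0.005,0,-0.085,0,0,0.35,0,-0.005,0,-0.085,0,0,0.35,0,-0.005,0,-0.085,0,0,0.35,0,-0.005,0,-0.085,0,0,0.35,0,-0.005,0,-0.085,0]}}

```text
clock: 28.7
position: [0.4942, -0.0383, 0.1011]
ee_rot: [0.803, 0.588, 0.077, -0.057]
ft_force: [0.3, -0.4, 1.3]
grip_width: 0.485
grasp_force: 93.3
```

```bash
python3 chk.py 14; python3 blob.py 13 14
python3 - <<'E'
import cv2,numpy as np
b=cv2.imread('pics/scene14.png');print(b[294:322:1,272:320:2,2])
E
```

```text
diff 155 bright 0
13 [(295, 276, 5, 1, 5, [92, 91, 87], [63, 63, 60]), (307, 281, 4, 4, 9, [74, 36, 12], [115, 56, 17]), (303, 285, 4, 5, 9, [65, 60, 52], [105, 80, 60]), (292, 291, 6, 2, 6, [80, 81, 75], [51, 52, 48]), (286, 302, 10, 8, 53, [86, 90, 91], [53, 54, 50]), (289, 311, 13, 10, 73, [104, 109, 110], [80, 81, 74]), (302, 317, 12, 6, 25, [86, 88, 81], [133, 135, 125])]
14 [(293, 276, 8, 1, 8, [92, 91, 87], [64, 64, 60]), (302, 276, 3, 3, 6, [87, 86, 82], [54, 55, 51]), (303, 281, 8, 9, 27, [68, 47, 32], [112, 69, 39]), (286, 302, 10, 8, 52, [86, 90, 91], [53, 54, 50]), (289, 311, 13, 10, 73, [104, 109, 110], [80, 81, 74]), (302, 317, 11, 6, 24, [87, 89, 82], [135, 137, 126])]
[[  7   7  17  57  50  43  44  44  46  48  48  48  46  48  46  46  47  47
   46  45  47  89
[... 2037 characters left out ...]
41  53  70  64  63  63  65  82 105 102 107 117 116 104 142 145 139
  135  88  65  96 127  50]
 [ 40  40  43  65  67  67  67  68  79  98  94 110 122 120 106 131 143 142
  143 125  82 130  93  44]
 [ 41  39  39  50  67  73  75  72  72  90  92 110 121 121 108 114 145 146
  145 125 100 112  54  44]
 [ 40  39  38  42  59  72  75  64  65  80  89 108 118 118 105 105 146 145
  135  98  79  61  46  44]
 [ 40  38  40  42  46  65  71  65  62  71  85 102 113 111 101  90 138 133
  105  75  61  46  45  43]
 [ 38  37  41  43  43  46  62  67  66  67  79  95 104 102  92  81 114 100
   73  55  48  46  45  42]
 [ 37  39  40  43  43  43  46  58  69  72  74  85  88  87  80  73  77  72
   53  48  46  46  45  43]]
```

Three balls are now visible in the cup at (290,305), (293,313) and (297,319), and the fourth may be hidden by the near wall. I'll lower the canister, then look into the cup from above.

```bash
python3 - <<'E'
from h import *
O=np.array([.4647,-.1305,0]);X=np.array([-.304,-.9527,0]);Y=np.array([.9527,-.304,0]);Z=np.array([0,0,1.])
o=manip.get_obs();M=R.from_quat(o["ee_rot"]).as_matrix();p=o["position"];c=np.array([0,0,.0765])
M0=R.from_quat([.767,.562,-.249,.183]).as_matrix();print("rotvec back",R.from_matrix(M.T@M0).as_rotvec())
print("home",M.T@(np.array([.4914,-.0491,.0230])-p))
for deg in (5,10,15,20,25,30,35,40,45,47):
  P=O+c+R.from_rotvec(-Y*np.radians(deg)).apply(p-O-c);print(deg,round(np.radians(-deg),3),np.round(M.T@(P-p),4))
E
```

```text
rotvec back [-0.001  -0.8205 -0.001 ]
home [-0.0258  0.0006  0.0746]
5 -0.087 [0.0001 0.     0.0087]
10 -0.175 [-0.0005  0.      0.0174]
15 -0.262 [-0.0019  0.      0.026 ]
20 -0.349 [-0.0041  0.      0.0344]
25 -0.436 [-0.0069 -0.      0.0427]
30 -0.524 [-0.0105 -0.      0.0506]
35 -0.611 [-0.0147 -0.      0.0582]
40 -0.698 [-0.0196 -0.      0.0654]
45 -0.785 [-0.0252 -0.      0.0722]
47 -0.82 [-0.0275 -0.      0.0747]
```

Emit:
{"api": "tcp_steps", "payload": {"offsets": [0,-1.2,0,0.005,0,0.3,0,0,-2.4,0,0,0,0.6,0,0,-3.5,0,-0.025,0,0.87,0,0,-5.24,0,-0.09,0,1.3,0,0,-6.98,0,-0.2,0,1.72,0,0,-8.72,0,-0.335,0,2.135,0,0,-10.48,0,-0.5,0,2.53,0,0,-12.22,0,-0.7,0,2.91,0,0,-13.1,0,-0.815,0,3.09,0,0,-13.96,0,-0.93,0,3.265,0,0,-14.8,0,-1.05,0,3.43,0,0,-15.5,0,-1.15,0,3.56,0,0,-16,0,-1.23,0,3.65,0,0,-16.3,0,-1.275,0.025,3.705,0,0,-16.4,0,-1.29,0.025,3.725,0,0,-16.4,0,-1.29,0.025,3.725,0]}}

```text
clock: 30.75
position: [0.4918, -0.0474, 0.0261]
ee_rot: [0.767, 0.562, -0.249, 0.183]
ft_force: [-9.3, 14.3, 32.8]
grip_width: 0.484
grasp_force: 96.6
```

```bash
python3 - <<'E'
from h import *
O=np.array([.4647,-.1305,0]);X=np.array([-.304,-.9527,0]);Y=np.array([.9527,-.304,0]);Z=np.array([0,0,1.])
a=.809*X+.588*Z;f=O-.125*X+.0178*Z
o=manip.get_obs();print(o["ft_force"])
w=manip.camera("wrist");cv2.imwrite('pics/wrist15.png',w)
m=(w.max(2)<40).astype(np.uint8);v,u=np.nonzero(m[120:300,260:380]);print(len(u),u.min()+260,u.max()+260,v.min()+120,v.max()+120)
print([proj("wrist",q,o) for q in(f,f-.0215*Y+.003*a,f+.0215*Y+.003*a,f-.022*(-.588*X+.809*Z))])
s=manip.camera("side");cv2.imwrite('pics/side15.png',s);m=(s.max(2)<45).astype(np.uint8);m[:365]=0;m[390:]=0;m[:,:310]=0;m[:,360:]=0
n,l,st,c=cv2.connectedComponentsWithStats(m);print(st[1:],c[1:])
E
```

```text
[-9.282  14.2599 32.763 ]
6113 260 379 230 290
[array([318.6795, 220.4321]), array([251.3814, 229.5611]), array([385.9413, 229.5275]), array([318.7681, 205.9907])]
[[321 365  27  25 164]
 [348 365  12   6  39]
 [338 373  11  10  55]] [[334.0366 377.0305]
 [353.2051 366.7949]
 [344.2182 378.5636]]
```

Scaled: -0.0024 m is -0.12, -0.0018 m is -0.09.

Emit:
{"api": "tcp_steps", "payload": {"offsets": [0,0,0,-0.045,0,-0.06,0,0,0,0,-0.09,0,-0.12,0,0,0,0,-0.09,0,-0.12,0]}}

```text
clock: 31.22
position: [0.492, -0.049, 0.027]
ee_rot: [0.768, 0.562, -0.249, 0.183]
ft_force: [0.9, 4.8, 7.8]
grip_width: 0.486
grasp_force: 93.9
```

Scaled: -0.0005 m is -0.025, -0.0003 m is -0.015.

Emit:
{"api": "tcp_steps", "payload": {"offsets": [0,0,0,-0.015,0,-0.025,0,0,0,0,-0.015,0,-0.025,0,0,0,0,-0.015,0,-0.025,0.55,0,0,0,-0.015,0,-0.025,0.65,0,0,0,-0.015,0,-0.025,0.8,0,0,0,-0.015,0,-0.025,0.9,0,0,0,-0.015,0,-0.025,0.9]}}

```text
clock: 32.1
position: [0.4912, -0.0491, 0.0266]
ee_rot: [0.767, 0.562, -0.249, 0.182]
ft_force: [-0.8, -0.2, 0.3]
grip_width: 0.894
grasp_force: 0.0
```

Emit:
{"api": "tcp_steps", "payload": {"offsets": [0,0,0,0,0,-1.5,0.9,0,0,0,0,0,-3.5,0.9,0,0,0,0,0,-6,0.9,0,0,0,0,0,-9,0.9,0,0,0,0,0,-11,0.9,0,0,0,0,0,-11,0.9]}}

```text
clock: 32.85
position: [0.5314, 0.0766, 0.2067]
ee_rot: [0.767, 0.563, -0.247, 0.183]
ft_force: [-0.9, 0.3, -1.0]
grip_width: 0.9
grasp_force: 0.0
```

```bash
python3 can.py side16
```

```text
blob [300 341  27  37 377] [310.7135 357.2997]
blob [314 340  37  42 608] [333.9128 362.949 ]
blob [350 344  17  25 232] [359.1552 356.9353]
pred ring centre [333.6114 375.6628] [332.9769 379.407 ] bottom edge [334.7374 379.4458] mouth [354.7357 251.0216]
```

Scaled: -0.38 m is -19, 0.137 m is 6.85, 0.628 rad is 12.56.

Emit:
{"api": "tcp_steps", "payload": {"offsets": [0,0,0,-1.65,0,-2.3,0.9,0,2,0,-3.3,0,-4.6,0.9,0,5,0,-5,0,-3.5,0.9,0,8,0,-7.25,0,-1.75,0.9,0,11,0,-9.5,0,0,0.9,0,12.56,0,-11.75,0,1.65,0.9,0,12.56,0,-14,0,3.25,0.9,0,12.56,0,-16.5,0,5,0.9,0,12.56,0,-19,0,6.85,0.9,0,12.56,0,-19,0,6.85,0.9,0,12.56,0,-19,0,6.85,0.9]}}

```text
clock: 34.28
position: [0.4123, -0.2957, 0.3158]
ee_rot: [0.807, 0.59, -0.0, -0.001]
ft_force: [0.2, 0.6, 0.1]
grip_width: 0.902
grasp_force: 0.0
```

```bash
python3 can.py side17
python3 - <<'E'
from h import *
o=manip.get_obs();w=manip.camera("wrist");cv2.imwrite('pics/wrist17.png',w);b=manip.camera("scene");cv2.imwrite('pics/scene17.png',b)
u,v=proj("wrist",(.437,-.216,.01),o);print(u,v)
y0,x0=max(0,int(v)-70),int(u)-70;np.set_printoptions(linewidth=250)
print(x0,y0);print(w[y0:y0+140:4,x0:x0+140:4].min(2))
E
```

```text
blob [319 369  27  13 212] [332.0094 374.7783]
pred ring centre [333.6114 375.6628] [332.9769 379.407 ] bottom edge [334.7374 379.4458] mouth [354.7357 251.0216]
319.6035305087869 101.6655596690619
249 31
[[137 130 137 ... 147 137 126]
 [142 132 151 ... 118 135 137]
 [121 129 136 ... 135 153 128]
 ...
 [136 127 142 ... 152 146 136]
 [149 132 133 ... 155 129 148]
 [128 132 133 ... 133 142 134]]
```

```bash
python3 - <<'E'
import cv2,numpy as np
w=cv2.imread('pics/wrist17.png')[0:240,190:450];s=cv2.imread('pics/side17.png')[160:400,180:440];b=cv2.imread('pics/scene17.png')[220:340,220:350]
k=np.zeros((600,800,3),np.uint8);k[:369,:400]=cv2.resize(w,(400,369));k[:369,400:]=cv2.resize(s,(400,369));k[369:,:250]=cv2.resize(b,(250,231),interpolation=3)
wb=cv2.imread('pics/wrist17.png');k[369:,250:558]=cv2.resize(wb,(308,231));k[369:,558:]=cv2.resize(cv2.imread('pics/scene17.png')[180:400,140:400],(242,231));cv2.imwrite('pics/c17.png',k)
E
```

```text
(no output)
```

View pics/c17.png

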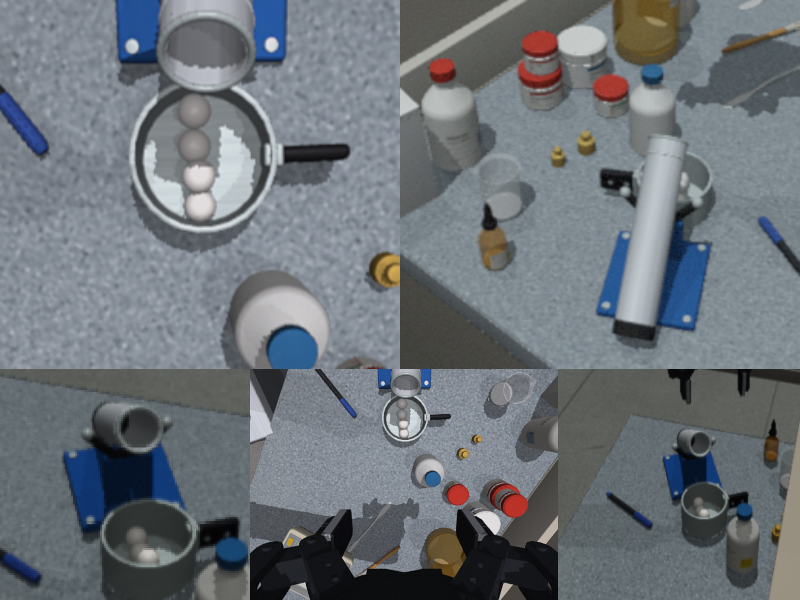

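All four balls sit in the cup, in a line at wrist crop (195,110)–(200,207). The empty canister leans in the fork with its foot on the worktop, the bystanders are undisturbed and the gripper is clear.

```bash
python3 -c "
from workcell import manip
print(manip.hand_in())"
```

```text
the job is handed in; nothing more can be done
None
```

The job is handed in at about 34 s of the 72 s allowed: all four balls are in the upright cup past the fork, the empty canister leans in the fork with its foot on the worktop, and no bystander was seen to have moved.

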